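Lock the label roll on its unwinder

ROBOT

A 6-joint arm with a two-finger parallel gripper is mounted at the origin on the work surface. World frame = base frame: x ahead of the robot, y to its left, z up, the work surface at z = 0. Lengths are in mm, angles in rad, forces in N, time in s.
With the tool pointing down it reaches from about 350 to 875 mm from the base axis. Payload 4.2 kg.
Tool frame: the origin (TCP) lies between the finger pads; the fingertips stand 25 mm ahead of it and the grasp point (between the pads) lies 6 mm ahead of it; z points along the fingers, y is the line along which they close (so a half turn about z gives the same grasp; the last joint's range is limited). The gripper opens to 85 mm and grips with 20 to 120 N. Pads are 22 mm wide; open, the fingers measure 114 mm over their backs; the gripper's body (76 mm by 85 mm) begins 54 mm behind the grasp point. The pads swing forward as they close: fully open they stand 13 mm farther back than shut.
Start: joints at [-0.884, 0.385, 0.008, 0, -1.194, -0.259], TCP at [259.306, -568.647, 256.312] pointing down, gripper open.
Joint ranges: [-3.14, 3.14], [-1.21, 2.06], [-1.07, 1.41], [-3.16, 2.05], [-2.99, -0.16], [-3.1, 3.1]. Speed limits (rad/s): [2.79, 2.79, 3.14, 3.14, 3.14, 3.14].

INTERFACE

Orientations are given as a unit quaternion [x, y, z, w].
In Python, from bench import read_state, get_image, job_done gives the robot as it stands.
- The arm moves only by the tool play_rows, never from a script. Its argument "series" is a list of rows, each a list of 6 numbers: the shift along the world's x, y, z in mm, then the turn, a rotation vector about the world's x, y, z in units of 6 degrees (1.0 is 6 degrees). A call has 1 to 20 rows; each row shifts and turns the commanded pose from where the row before left it; what a row does not reach is not made up. A row lasts 1/12 s, in which the tool goes at most 41.7 mm and 7.16 degrees, less where a joint would pass 70% of its speed; a pose out of reach is approached as far as the arm can. A call is refused whole if a number of a shift passes 41.7 or a number of a turn 1, either way. A call with a gripper value outside its range is refused whole. "gripper" is the opening, from 0 (shut) to 1 (fully open), set as the call begins (left out, the last holds). The fingers move at their own pace and stop on an object; the grip force is fixed at half the most. Time passes only in rows, so rows that do not move let the fingers close. It gives the time, the measured TCP pose, the force, the opening and the grip force at its end, in the units of the state.
- read_state(): the state, without advancing time (a new reading comes with each control period).
- get_image(name): name is "scene" or "side" or "wrist"; returns a dict with "image" (400x640x3 uint8, red, green, blue), "fx", "fy", "cx", "cy" (pixels), "eye" and "rotation" of the camera in the world. Camera axes: x right, y down, z forward; pixel columns grow to the right and rows downward; lengths in mm; the calibration is good to about 2 mm. A picture is of the moment at which its call begins. There is no depth.
- job_done(): hands the job in; it is judged then, once.
The state is a dict: "clock": time; "joints": joint angles; "joint_vel": joint speeds; "joint_efforts": joint torques, N m; "position": TCP position; "ee_rot": TCP orientation; "contact_force": force on the tool from outside, world axes, zero at the start; "wrist_torque": the same for the moment, N m; "gripper_width": finger opening in mm; "grasp_force": force on a finger pad.
Only numpy, scipy, OpenCV 4.12 (cv2) and the standard library are available. Lean on these libraries where they do the work, as an engineer would, in place of code of your own. Each camera call takes 0.05 s, during which the arm holds its last target. There are 200 camera calls.

TASK

Lock the label roll on the unwinder: take the orange locking hub, lower it into the middle of the roll with its two lugs in the two slots (green marks), push it well down against the spring and only then give it a quarter turn clockwise, seen from above, so that the lugs are caught under the ledges; then let go. The blue hub belongs to another machine: leave it where it is.

Things in the scene. Friction and masses are not known exactly. Their poses are not given: they have to be found in the camera images.
- orange_hub: Loose orange plastic hub, 120 g, upright, 64 mm tall; origin at its underside's centre, z up. Stem 34 mm across, z 0-22 mm. Two lugs at the foot stick out along +y and -y to 37 mm from the axis (14 mm wide, z 0-8). Cross strip along x, 110 x 22 mm, z 22-28. Grip fin along x, 50 mm long, 16 thick in y, z 28-64: pinch it across y. Half a turn leaves it the same.
- unwinder: Fixed label unwinder: grey disc 190 mm across, white label roll (160 mm across, 102 mm core, top z 62 mm), in the core a black tube, 90 mm inside, rim z 64. Origin: disc underside's centre, z up. Two metal ledges (z 58-64, inner radius 28) centred on +x and -x leave slots on +y and -y (green marks). The hub goes in with its y along this y; 6 mm or 15 degrees off still fits.
- socket (a point): Centre of the socket's mouth, z 64 mm on the unwinder's axis, same axes. Below is a black spring plate at z 57 (3 N), 15 mm travel to z 42 (10.5 N). Hub unpressed: underside z 57, cannot turn. Push the underside to z 43-47: lugs pass under the ledges and it turns 90 degrees clockwise from above (yaw falls); stops 15 degrees on. Let go, it rises to z 50, lugs along x: locked.
- blue_hub: Loose blue hub of another machine, 64 mm tall, same strip and fin, but a thick round stem 68 mm across and no lugs: it does not fit. Leave it alone. Origin: centre of its underside.
Not all that is in view belongs to the job. There is more than one size of the orange_hub; the job needs the smallest.

How it is judged:
By the outcome, as a careful person would: the job done as asked, in the order asked, and still so for the second after the job is handed in, with the robot touching nothing.
It also fails if it takes over 45 s, if anything falls off the work surface, if the arm or the gripper's body presses on something with over 40 N, if the wrist force passes 120 N, or if a joint passes its speed limit or range.

## Working session

There is one attempt and no reset: what is moved stays moved. The work goes in short steps, Python scripts to look and compute and a tool call to move; the robot and the scene stay as the last step left them, time stands still between calls to the robot, and variables do not carry over. Pictures are saved under pics/ and viewed, at most 10 in all, crops included, and the job is handed in when it is done.

Besides the shell and the picture viewer there is one more tool, called after "Request:" as name(argument=value, ...) on one line, values as JSON. play_rows: Moves the arm, as the interface text tells. Its arguments: {"type":"object","properties":{"series":{"type":"array","items":{"type":"array","items":{"type":"number"}}},"gripper":{"type":"number"}},"required":["series"]}

```bash
mkdir -p pics; ls; cat > h.py <<'E'
import numpy as np,cv2
from bench import read_state,get_image,job_done
def snap(n,f=None):
    d=get_image(n)
    if f: cv2.imwrite('pics/'+f,cv2.cvtColor(np.asarray(d['image']),cv2.COLOR_RGB2BGR))
    return d
def ray(d,u,v,z):
    R=np.array(d['rotation']);e=np.array(d['eye'])
    r=R@np.array([(u-d['cx'])/d['fx'],(v-d['cy'])/d['fy'],1]);return e+r*(z-e[2])/r[2]
def proj(d,p):
    c=np.array(d['rotation']).T@(np.array(p,float)-np.array(d['eye']));return c[0]/c[2]*d['fx']+d['cx'],c[1]/c[2]*d['fy']+d['cy']
E
python3 - <<'E'
from h import *
for n in['scene','side']:
    d=snap(n,n+'0.png');print(n,d['eye'],np.round(d['rotation'],3),d['fx'],d['cx'],d['cy'])
print(read_state())
E
```

```text
pics
scene [1109.35946586  217.30177568  871.32930356] [ 0.533  0.77  -0.287 -0.203] 453.11464501906386 325.14204054033956 194.64756344613
side [243.27810918 593.2101393  605.42832232] [-0.164  0.887 -0.425  0.074] 434.66526130176794 318.47118723212674 196.13540588895685
{'clock': 0.1, 'joints': array([-8.84420919e-01,  3.85477956e-01,  6.79324304e-03, -4.25326468e-04,
       -1.19399065e+00, -2.58605318e-01]), 'joint_vel': array([-0.00135368, -0.00199847,  0.0024409 ,  0.00127829, -0.00181062,
        0.00038846]), 'joint_efforts': array([-4.40943277e-04, -3.93318665e+01,  1.88930386e+01,  4.19798434e+00,
       -2.62128699e-03, -2.35653161e-06]), 'position': array([ 259.10991422, -568.25751208,  255.34541889]), 'ee_rot': array([-2.12181264e-01,  9.77229855e-01,  9.26542992e-04, -2.51566577e-04]), 'contact_force': array([-0.08045193,  0.45977476,  0.84450344]), 'wrist_torque': array([-0.0075352 ,  0.00605253, -0.01054087]), 'grasp_force': 0.0, 'gripper_width': 85.16342058340057}
```

```bash
sed -i "s/^import numpy.*/&\nfrom scipy.spatial.transform import Rotation as Ro/; s/np.array(d\['rotation'\])/Ro.from_quat(d['rotation']).as_matrix()/" h.py; sed -n 1,14p h.py
```

```text
import numpy as np,cv2
from scipy.spatial.transform import Rotation as Ro
from bench import read_state,get_image,job_done
def snap(n,f=None):
    d=get_image(n)
    if f: cv2.imwrite('pics/'+f,cv2.cvtColor(np.asarray(d['image']),cv2.COLOR_RGB2BGR))
    return d
def ray(d,u,v,z):
    R=Ro.from_quat(d['rotation']).as_matrix();e=np.array(d['eye'])
    r=R@np.array([(u-d['cx'])/d['fx'],(v-d['cy'])/d['fy'],1]);return e+r*(z-e[2])/r[2]
def proj(d,p):
    c=Ro.from_quat(d['rotation']).as_matrix().T@(np.array(p,float)-np.array(d['eye']));return c[0]/c[2]*d['fx']+d['cx'],c[1]/c[2]*d['fy']+d['cy']
```

View pics/scene0.png

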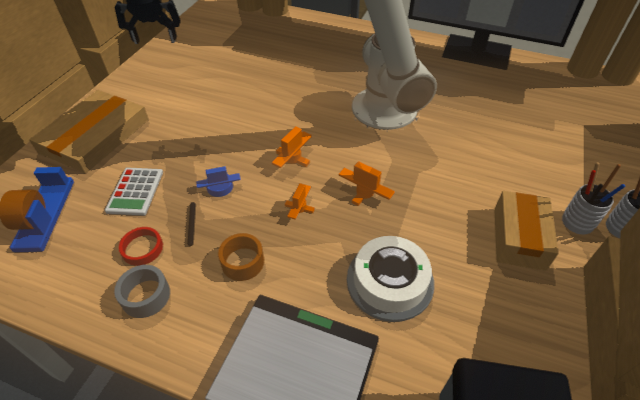

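View pics/side0.png

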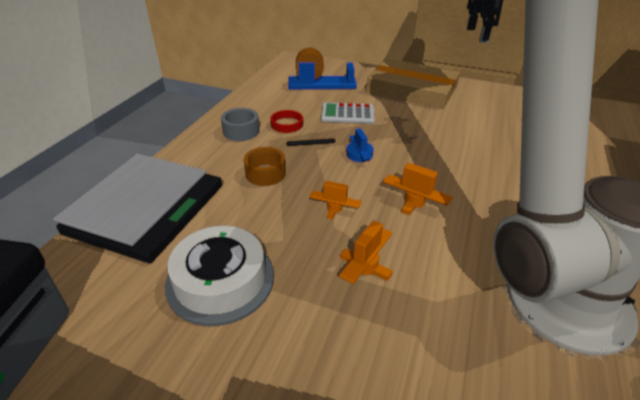

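Three orange hubs are in view. In the scene image they are at A (293,147), B (366,182) and C (299,202), and in the side image at (418,187), (367,252) and (335,197). Other orange objects, such as the tape rolls and tool, are clearly not hubs. C looks smallest, so I'll measure it. The unwinder is at scene (392,268), with green marks at (366,266) and (420,267).

```bash
python3 - <<'E'
from h import *
S={}
for n in['scene','side']:
    d=snap(n);S[n]=d;im=np.asarray(d['image']);hsv=cv2.cvtColor(im,cv2.COLOR_RGB2HSV)
    for nm,lo,hi,amin in[('or',(5,200,110),(15,255,255),150),('gr',(50,100,60),(80,255,255),4)]:
        m=cv2.inRange(hsv,lo,hi);k,l,st,c=cv2.connectedComponentsWithStats(m)
        for i in range(1,k):
            if st[i,4]>=amin: print(n,nm,st[i],c[i].round(1),ray(d,*c[i],64 if nm=='gr' else 35).round(0))
def crop(d,u,v,w,s):
    im=np.asarray(d['image'])[v-w//2:v+w//2,u-w*2//3:u+w*2//3]
    return cv2.resize(cv2.cvtColor(im,cv2.COLOR_RGB2BGR),(400,300),interpolation=cv2.INTER_CUBIC)
a=np.vstack([np.hstack([crop(S['scene'],299,200,60,6),crop(S['side'],335,199,60,6)]),np.hstack([crop(S['scene'],392,268,90,6),crop(S['side'],218,260,90,6)])])
cv2.imwrite('pics/crop1.png',a)
E
```

```text
scene or [272 127  39  40 801] [292.2 147. ] [ 295. -175.   35.]
scene or [339 162  56  37 617] [367.6 179.4] [337.  50.  35.]
scene or [285 184  29  35 500] [299.  201.6] [466. -84.  35.]
scene or [  0 190  36  25 634] [ 16.5 201.7] [ 708. -717.   35.]
scene or [219 234  44  36 479] [238.9 252.1] [ 648. -151.   35.]
scene gr [364 264   5   4  18] [365.8 265.6] [600. 124.  64.]
scene gr [419 265   3   5  15] [420. 267.] [564. 231.  64.]
scene gr [298 310  34  18 222] [314.  318.5] [748.  66.  64.]
side or [ 389  168   48   41 1015] [415.7 186.8] [ 305. -178.   35.]
side or [310 181  38  37 601] [332.4 196.9] [461. -80.  35.]
side or [ 339  225   51   59 1147] [363.3 257.2] [353.  62.  35.]
side gr [326 105   9  10  82] [330.4 109.6] [ 576. -390.   64.]
side gr [170 198  26  23 211] [182.2 209.3] [705.  95.  64.]
side gr [220 233   6   4  17] [222.6 234.2] [598. 126.  64.]
side gr [205 280   7   5  29] [207.8 281.9] [564. 230.  64.]
```

View pics/crop1.png

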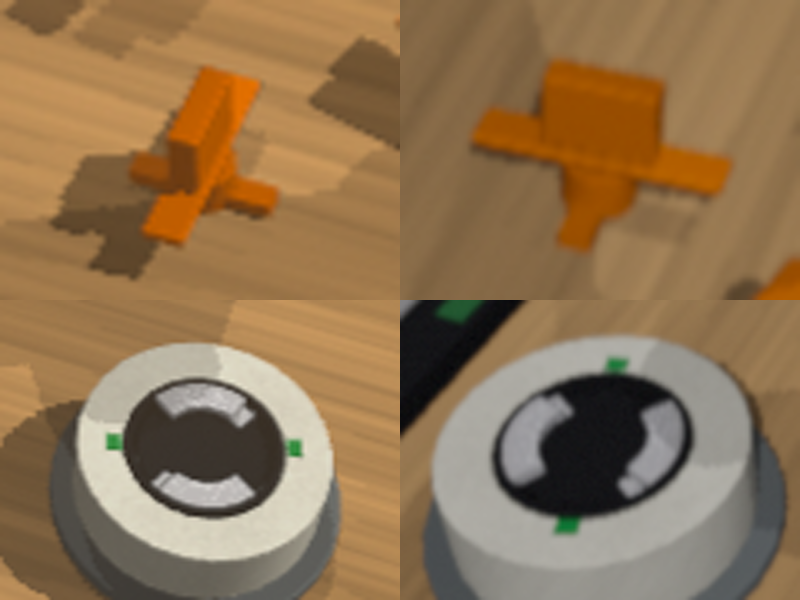

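C in the crop (top row) has the fin, cross strip and lugs of an orange hub. The lower row shows the unwinder, with its slots at the green marks. Next I'll measure the strip ends and the fin top.

```bash
python3 - <<'E'
from h import *
d=snap('side')
q=lambda x,y,z:ray(d,295+x/5-.4,169+y/5-.4,z)
a,b=q(77,123,28),q(327,173,28);print('strip',a.round(1),b.round(1),np.linalg.norm(a-b),((a+b)/2).round(1),np.degrees(np.arctan2(*(b-a)[1::-1])))
t=[q(152,61,64),q(264,78,64),q(142,72,64)];print('fin',np.round(t,1))
s=snap('scene');q=lambda x,y,z:ray(s,259+x/5-.4,170+y/5-.4,z)
print('scene strip near',q(163,236,28).round(1),'far',q(245,78,28).round(1));print('fin', q(170,143,64).round(1),q(198,146,64).round(1),q(200,68,64).round(1))
for D,gs in((s,[(365.8,265.6),(420,267)]),(d,[(222.6,234.2),(207.8,281.9)])):
    g=[ray(D,*x,62) for x in gs];print('green',np.round(g,1),((g[0]+g[1])/2).round(1))
E
```

```text
strip [512.8 -82.2  28. ] [403.7 -89.   28. ] 109.32668839801636 [458.2 -85.6  28. ] -176.45883943623204
fin [[482.2 -90.   64. ]
 [435.2 -95.8  64. ]
 [483.5 -81.4  64. ]]
scene strip near [511.1 -85.2  28. ] far [403.4 -86.8  28. ]
fin [484.4 -91.3  64. ] [481.4 -78.3  64. ] [435.2 -96.6  64. ]
green [[599.  123.9  62. ]
 [562.2 230.6  62. ]] [580.6 177.2  62. ]
green [[599.4 124.5  62. ]
 [565.1 228.7  62. ]] [582.2 176.6  62. ]
```

Request:
play_rows(series=[[10, 24, 0, 0, 0, 1], [10, 24, 0, 0, 0, 1], [10, 24, 0, 0, 0, 1], [10, 24, 0, 0, 0, 1], [10, 24, 0, 0, 0, 1]], gripper=1)

```text
clock: 0.72
position: [309.5, -447.5, 256.2]
ee_rot: [-0.46, 0.888, 0.0, -0.0]
contact_force: [0.1, -0.7, 0.4]
gripper_width: 85.3
grasp_force: 0.0
```

```bash
cat > st.py <<'E'
from h import *
s=read_state();R=Ro.from_quat(s['ee_rot']).as_matrix()
print(s['clock'],'pos',s['position'].round(1),'ytool deg',np.degrees(np.arctan2(R[1,1],R[0,1])).round(2),'z',R[:,2].round(3),'q',s['joints'].round(2),'F',s['contact_force'].round(1),'w',round(s['gripper_width'],1),round(s['grasp_force'],1))
E
python3 st.py
```

```text
0.7167 pos [ 309.5 -447.5  256.2] ytool deg 144.79 z [-0.  0. -1.] q [-0.67  0.25 -0.19 -0.   -1.13  0.05] F [ 0.1 -0.7  0.4] w 85.3 0.0
```

Request:
play_rows(series=[[8, 20, 0, 0, 0, 1], [8, 20, 0, 0, 0, 1], [8, 20, 0, 0, 0, 1], [8, 20, 0, 0, 0, 1], [8, 20, 0, 0, 0, 1], [8, 20, 0, 0, 0, 1], [8, 20, 0, 0, 0, 1], [8, 20, 0, 0, 0, 1], [8, 20, 0, 0, 0, 1], [8, 20, 0, 0, 0, 1], [8, 20, 0, 0, 0, 1], [8, 20, 0, 0, 0, 1], [8, 20, 0, 0, 0, 1], [8, 20, 0, 0, 0, 1], [8, 20, 0, 0, 0, 1], [8, 20, 0, 0, 0, 1], [8, 20, 0, 0, 0, 1], [8, 20, 0, 0, 0, 1], [4.5, 1.5, 0, 0, 0, 1], [0, 0, 0, 0, 0, 1]])

```text
clock: 2.38
position: [458.7, -85.9, 256.4]
ee_rot: [0.999, -0.044, 0.0, -0.0]
contact_force: [-0.1, -0.3, -0.6]
gripper_width: 85.4
grasp_force: 0.0
```

Request:
play_rows(series=[[0, 0, -15, 0, 0, 1], [0, 0, -15, 0, 0, 0.5], [0, 0, -15, 0, 0, 0], [0, 0, -11, 0, 0, 0], [0, 0, 0, 0, 0, 0], [0, 0, 0, 0, 0, 0]])

```text
clock: 2.88
position: [457.7, -87.2, 200.2]
ee_rot: [1.0, 0.031, -0.0, 0.0]
contact_force: [0.5, -0.0, 0.6]
gripper_width: 85.3
grasp_force: 0.0
```

```bash
python3 st.py; python3 - <<'E'
from h import *
d=snap('wrist','w1.png');print(d['eye'],[np.round(proj(d,p),0) for p in([458,-86,64],[433,-87.5,64],[483,-84.5,64])])
E
```

```text
2.8833 pos [457.7 -87.2 200.2] ytool deg -86.48 z [-0.001 -0.    -1.   ] q [ 0.16  0.17 -0.45  0.   -0.95  1.47] F [ 0.5 -0.   0.6] w 85.3 0.0
[530.23375265 -82.79754082 319.24992096] [array([320., 193.]), array([320., 221.]), array([320., 165.])]
```

View pics/w1.png

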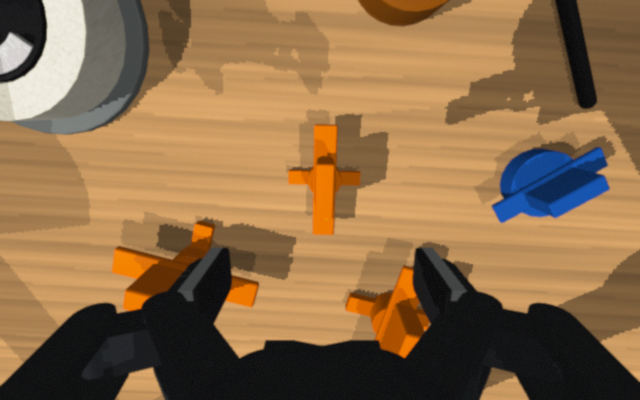

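```bash
python3 - <<'E'
from h import *
d=snap('wrist');im=np.asarray(d['image']);hsv=cv2.cvtColor(im,cv2.COLOR_RGB2HSV);m=cv2.inRange(hsv,(5,180,90),(17,255,255))
for r in(128,135,145,155,225,230):
    c=np.where(m[r,280:370])[0]+280;print(r,c.min(),c.max(),ray(d,c.mean(),r,28 if r<150 else 28 if r>222 else 64).round(1))
c=np.where(m[100:245,324])[0]+100;print(c.min(),c.max(),ray(d,325,c.min(),28).round(1),ray(d,325,c.max(),28).round(1))
for r in(170,190,210): c=np.where(m[r,280:370])[0]+280;print(r,c.min(),c.max())
print(im[205,305:345].tolist()[::2])
E
```

```text
128 314 337 [511.6 -87.3  28. ]
135 314 337 [505.3 -87.8  28. ]
145 314 336 [496.  -87.9  28. ]
155 314 336 [492.  -87.8  64. ]
225 313 333 [415.5 -91.1  28. ]
230 313 333 [410.  -91.4  28. ]
125 235 [514.3 -86.7  28. ] [404.7 -93.8  28. ]
170 290 338
190 310 338
210 313 334
[[208, 159, 101], [183, 140, 89], [179, 137, 87], [182, 134, 84], [231, 123, 32], [233, 115, 0], [240, 123, 0], [239, 122, 0], [239, 122, 0], [238, 122, 0], [238, 121, 0], [238, 121, 0], [237, 120, 0], [230, 113, 0], [160, 77, 1], [136, 93, 54], [132, 100, 63], [130, 98, 62], [131, 100, 64], [132, 100, 64]]
```

The wrist view shows hub C centred at about (325,180), with its fin vertical in the image and nothing in the fingers' path. Going down to grasp.

Request:
play_rows(series=[[1, -1, -15, 0, 0, 0], [0, 0, -15, 0, 0, 0], [0, 0, -15, 0, 0, 0], [0, 0, -15, 0, 0, 0], [0, 0, -15, 0, 0, 0], [0, 0, -15, 0, 0, 0], [0, 0, -15, 0, 0, 0], [0, 0, -15, 0, 0, 0], [0, 0, -12, 0, 0, 0], [0, 0, -10, 0, 0, 0], [0, 0, 0, 0, 0, 0], [0, 0, 0, 0, 0, 0]])

```text
clock: 3.98
position: [459.4, -88.1, 58.8]
ee_rot: [1.0, 0.031, 0.0, 0.0]
contact_force: [-0.2, -0.1, 0.2]
gripper_width: 85.7
grasp_force: 0.0
```

Request:
play_rows(series=[[0, 0, 0, 0, 0, 0], [0, 0, 0, 0, 0, 0], [0, 0, 0, 0, 0, 0], [0, 0, 0, 0, 0, 0], [0, 0, 0, 0, 0, 0], [0, 0, 0, 0, 0, 0], [0, 0, 0, 0, 0, 0], [0, 0, 0, 0, 0, 0], [0, 0, 0, 0, 0, 0], [0, 0, 0, 0, 0, 0]], gripper=0)

```text
clock: 4.82
position: [459.3, -88.1, 58.7]
ee_rot: [1.0, 0.031, 0.001, 0.0]
contact_force: [-0.2, 0.3, 5.5]
gripper_width: 15.1
grasp_force: 59.4
```

Request:
play_rows(series=[[0, 0, 10, 0, 0, 0], [0, 0, 20, 0, 0, 0], [0, 0, 20, 0, 0, 0], [0, 0, 20, 0, 0, 0], [0, 0, 20, 0, 0, 0], [0, 0, 10, 0, 0, 0], [0, 0, 0, 0, 0, 0]])

```text
clock: 5.4
position: [459.6, -88.0, 160.0]
ee_rot: [1.0, 0.031, 0.002, -0.0]
contact_force: [-0.1, -0.9, -1.3]
gripper_width: 15.3
grasp_force: 58.6
```

Request:
play_rows(series=[[7, 15, 0, 0, 0, 0.15], [7, 15, 0, 0, 0, 0.15], [7, 15, 0, 0, 0, 0.15], [7, 15, 0, 0, 0, 0.15], [7, 15, 0, 0, 0, 0.15], [7, 15, 0, 0, 0, 0.15], [7, 15, 0, 0, 0, 0.15], [7, 15, 0, 0, 0, 0.15], [7, 15, 0, 0, 0, 0.15], [7, 15, 0, 0, 0, 0.15], [7, 15, 0, 0, 0, 0.15], [7, 15, 0, 0, 0, 0.15], [7, 15, 0, 0, 0, 0.15], [7, 15, 0, 0, 0, 0.15], [7, 15, 0, 0, 0, 0.15], [7, 15, 0, 0, 0, 0.15], [7, 15, 0, 0, 0, 0.12], [3, 10, 0, 0, 0, 0], [0, 0, 0, 0, 0, 0], [0, 0, 0, 0, 0, 0]])

```text
clock: 7.07
position: [580.6, 177.4, 157.9]
ee_rot: [0.987, 0.162, -0.0, 0.0]
contact_force: [0.0, -0.0, -1.8]
gripper_width: 14.7
grasp_force: 58.7
```

```bash
python3 st.py; python3 - <<'E'
from h import *
I=[]
for n,u,v in(('scene',392,235),('side',218,230)):
    d=snap(n);im=np.asarray(d['image']);hsv=cv2.cvtColor(im,cv2.COLOR_RGB2HSV)
    I.append(cv2.resize(cv2.cvtColor(im[v-75:v+75,u-50:u+50],cv2.COLOR_RGB2BGR),(400,600),interpolation=cv2.INTER_CUBIC));print(n,u-50,v-75)
cv2.imwrite('pics/hover.png',np.hstack(I))
d=snap('wrist','w2.png')
E
```

```text
7.0667 pos [580.6 177.4 157.9] ytool deg -71.33 z [-0.001 -0.    -1.   ] q [ 0.56  0.44 -0.17 -0.   -0.96  1.33] F [ 0.  -0.  -1.8] w 14.7 58.7
scene 342 160
side 168 155
```

View pics/hover.png

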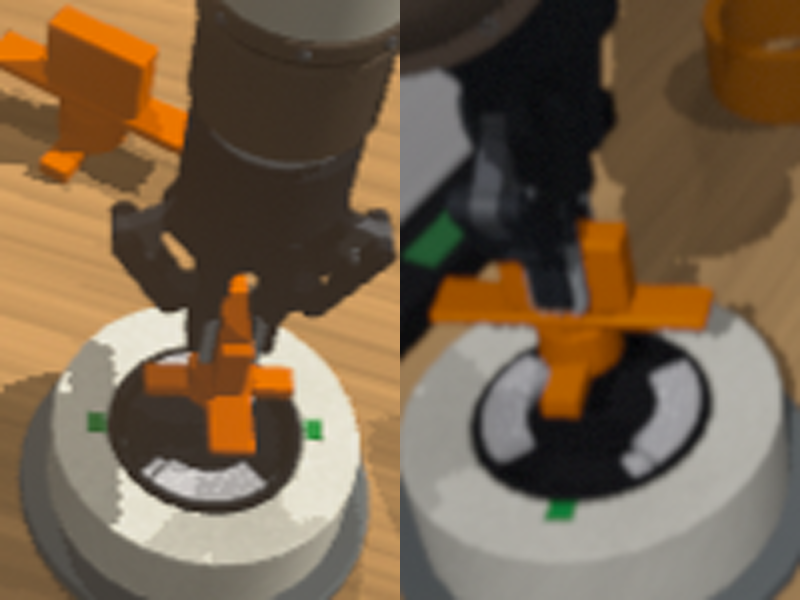

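View pics/w2.png

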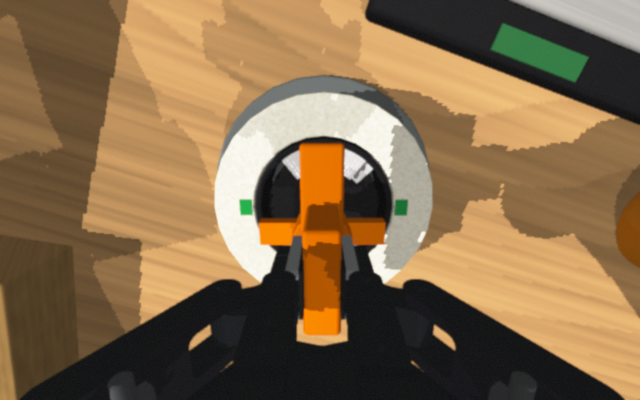

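The hub is held square and its lugs line up with the green marks at wrist (246,207) and (401,207). I'll compute the remaining offset.

```bash
python3 - <<'E'
from h import *
d=snap('wrist');im=np.asarray(d['image']);hsv=cv2.cvtColor(im,cv2.COLOR_RGB2HSV)
m=cv2.inRange(hsv,(50,100,60),(80,255,255));k,l,st,c=cv2.connectedComponentsWithStats(m)
g=[ray(d,*c[i],62) for i in range(1,k) if 20<st[i,4]<400];print(np.round(g,1),np.mean(g,0).round(1))
a,b=ray(d,321.5,143,127),ray(d,321,334,127);print('strip ends',a.round(1),b.round(1),((a+b)/2).round(1))
print('lugs',ray(d,261,232,107).round(1),ray(d,385,232,107).round(1))
E
```

```text
[[563.9 229.6  62. ]
 [600.2 121.5  62. ]] [582.1 175.6  62. ]
strip ends [633.  193.7 127. ] [528.  158.7 127. ] [580.5 176.2 127. ]
lugs [569.5 210.4 107. ] [593.1 140.4 107. ]
```

Request:
play_rows(series=[[1, 0.5, -6, 0, 0, 0], [0, 0, -6, 0, 0, 0], [0, 0, -6, 0, 0, 0], [0, 0, -6, 0, 0, 0], [0, 0, -6, 0, 0, 0], [0, 0, -6, 0, 0, 0], [0, 0, -2, 0, 0, 0], [0, 0, 0, 0, 0, 0], [0, 0, 0, 0, 0, 0]])

```text
clock: 8.02
position: [581.9, 177.4, 120.2]
ee_rot: [0.987, 0.162, -0.0, 0.0]
contact_force: [0.6, -0.0, -1.8]
gripper_width: 15.4
grasp_force: 58.7
```

Request:
play_rows(series=[[0, 0, -2, 0, 0, 0], [0, 0, -2, 0, 0, 0], [0, 0, -2, 0, 0, 0], [0, 0, -2, 0, 0, 0], [0, 0, 0, 0, 0, 0], [0, 0, 0, 0, 0, 0]])

```text
clock: 8.52
position: [582.1, 177.5, 112.9]
ee_rot: [0.987, 0.162, 0.0, -0.0]
contact_force: [-1.6, 0.1, 3.5]
gripper_width: 15.2
grasp_force: 59.3
```

Request:
play_rows(series=[[0, 0, -2, 0, 0, 0], [0, 0, -2, 0, 0, 0], [0, 0, -2, 0, 0, 0], [0, 0, -2, 0, 0, 0], [0, 0, -1.5, 0, 0, 0], [0, 0, 0, 0, 0, 0], [0, 0, 0, 0, 0, 0]])

```text
clock: 9.1
position: [582.1, 177.5, 103.6]
ee_rot: [0.987, 0.162, 0.0, -0.0]
contact_force: [-2.1, -0.6, 7.3]
gripper_width: 15.6
grasp_force: 60.0
```

Request:
play_rows(series=[[0, 0, 0, 0, 0, -0.5], [0, 0, 0, 0, 0, -0.5], [0, 0, 0, 0, 0, -0.5], [0, 0, 0, 0, 0, -0.5], [0, 0, 0, 0, 0, 0]])

```text
clock: 9.52
position: [583.2, 177.7, 104.2]
ee_rot: [0.998, 0.057, 0.002, -0.0]
contact_force: [-1.3, -0.4, 7.0]
gripper_width: 15.5
grasp_force: 59.9
```

```bash
python3 st.py; python3 -c "
from h import *;print(read_state()['wrist_torque'])"
```

```text
9.5167 pos [583.2 177.7 104.2] ytool deg -83.43 z [ 0.004  0.001 -1.   ] q [ 0.56  0.5  -0.22  0.   -0.84  1.12] F [-1.3 -0.4  7. ] w 15.5 59.9
[-0.04328762  0.17686358 -0.07330423]
```

Turning freely; 12° of the quarter turn is done.

Request:
play_rows(series=[[-0.5, 0, 0, 0, 0, -0.75], [0, 0, 0, 0, 0, -0.75], [0, 0, 0, 0, 0, -0.75], [0, 0, 0, 0, 0, -0.75], [0, 0, 0, 0, 0, -0.75], [0, 0, 0, 0, 0, -0.75], [0, 0, 0, 0, 0, -0.75], [0, 0, 0, 0, 0, -0.75], [0, 0, 0, 0, 0, -0.75], [0, 0, 0, 0, 0, -0.75], [0, 0, 0, 0, 0, 0]])

```text
clock: 10.43
position: [582.9, 177.7, 104.2]
ee_rot: [0.944, -0.329, 0.002, -0.001]
contact_force: [0.6, 0.0, 7.3]
gripper_width: 15.2
grasp_force: 59.9
```

Request:
play_rows(series=[[0, 0, 0, 0, 0, -0.75], [0, 0, 0, 0, 0, -0.75], [0, 0, 0, 0, 0, -0.75], [0, 0, 0, 0, 0, -0.75], [0, 0, 0, 0, 0, -0.75], [0, 0, 0, 0, 0, -0.75], [0, 0, 0, 0, 0, -0.75], [0, 0, 0, 0, 0, -0.5], [0, 0, 0, 0, 0, 0], [0, 0, 0, 0, 0, 0]])

```text
clock: 11.27
position: [582.8, 177.7, 104.2]
ee_rot: [0.805, -0.594, 0.001, -0.001]
contact_force: [-0.4, -0.2, 6.9]
gripper_width: 15.1
grasp_force: 59.9
```

```bash
python3 st.py; python3 -c "
from h import *;print(read_state()['wrist_torque'])
snap('wrist','w3.png')"
```

```text
11.2667 pos [582.8 177.7 104.2] ytool deg -162.84 z [ 0.004  0.001 -1.   ] q [ 0.56  0.5  -0.22  0.   -0.84 -0.26] F [-0.4 -0.2  6.9] w 15.1 59.9
[-0.18014718  0.01825998 -0.06416332]
```

View pics/w3.png

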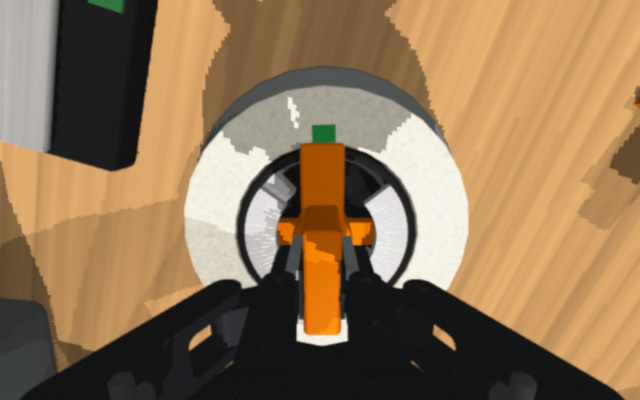

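The picture shows the lugs beneath the ledges at (285,232) and (362,232), with the strip end at the green mark (324,133). That is a turn of 91.5°. I'll ease up to the ledge stop and then let go.

Request:
play_rows(series=[[0, 0, 1, 0, 0, 0], [0, 0, 1, 0, 0, 0], [0, 0, 1, 0, 0, 0], [0, 0, 1, 0, 0, 0], [0, 0, 0.5, 0, 0, 0], [0, 0, 0, 0, 0, 0]])

```text
clock: 11.82
position: [582.8, 177.7, 108.4]
ee_rot: [0.805, -0.594, 0.001, -0.002]
contact_force: [1.4, 0.5, 5.0]
gripper_width: 15.4
grasp_force: 59.7
```

Request:
play_rows(series=[[0, 0, 0, 0, 0, 0], [0, 0, 0, 0, 0, 0], [0, 0, 0, 0, 0, 0], [0, 0, 0, 0, 0, 0], [0, 0, 0, 0, 0, 0], [0, 0, 0, 0, 0, 0], [0, 0, 0, 0, 0, 0], [0, 0, 0, 0, 0, 0], [0, 0, 0, 0, 0, 0], [0, 0, 0, 0, 0, 0]], gripper=1)

```text
clock: 12.65
position: [581.3, 177.4, 107.3]
ee_rot: [0.805, -0.594, -0.0, 0.0]
contact_force: [-0.3, -1.1, 0.4]
gripper_width: 85.5
grasp_force: 0.0
```

Request:
play_rows(series=[[0, 0, 8, 0, 0, 0], [0, 0, 15, 0, 0, 0], [0, 0, 15, 0, 0, 0], [0, 0, 20, 0, 0, 0], [0, 0, 20, 0, 0, 0], [0, 0, 20, 0, 0, 0], [0, 0, 20, 0, 0, 0], [0, 0, 20, 0, 0, 0], [0, 0, 0, 0, 0, 0], [0, 0, 0, 0, 0, 0], [0, 0, 0, 0, 0, 0]])

```text
clock: 13.57
position: [580.8, 177.2, 245.0]
ee_rot: [0.804, -0.594, -0.0, 0.0]
contact_force: [0.1, 0.2, -1.0]
gripper_width: 85.3
grasp_force: 0.0
```

```bash
python3 st.py; python3 - <<'E'
from h import *
I=[]
for n,u,v in(('scene',392,260),('side',218,250)):
    d=snap(n);im=np.asarray(d['image'])
    I.append(cv2.resize(cv2.cvtColor(im[v-50:v+50,u-66:u+66],cv2.COLOR_RGB2BGR),(400,300),interpolation=cv2.INTER_CUBIC))
cv2.imwrite('pics/fin.png',np.hstack(I))
E
```

```text
13.5667 pos [580.8 177.2 245. ] ytool deg -162.88 z [-0.001  0.    -1.   ] q [ 0.56  0.36 -0.05 -0.   -1.15 -0.26] F [ 0.1  0.2 -1. ] w 85.3 0.0
```

View pics/fin.png

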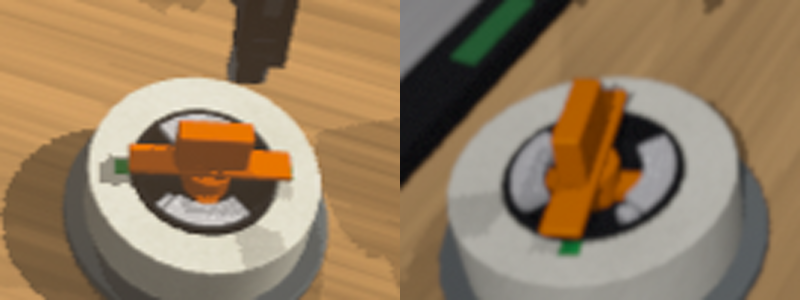

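```bash
python3 - <<'E'
from h import *
a=np.radians(18.0+90);x=np.array([np.cos(a),np.sin(a)]);y=np.array([-x[1],x[0]]);c=np.array([581.8,176.8])
for n,(u,v) in(('scene',(392,260)),('side',(218,250))):
    d=snap(n);im=np.asarray(d['image']);hsv=cv2.cvtColor(im,cv2.COLOR_RGB2HSV)
    m=cv2.inRange(hsv,(5,180,60),(17,255,255))[v-50:v+50,u-66:u+66]
    r,q=np.where(m);print(n,'rows',r.min()+v-50,r.max()+v-50,'cols',q.min()+u-66,q.max()+u-66)
    for z0 in(50,57,64):
        P=[proj(d,[*(c+s*h*x+t*w*y),z0+z]) for h,w,z in((25,8,64),(55,11,28),(55,11,22)) for s in(-1,1) for t in(-1,1)];P=np.array(P)
        print(z0,P.min(0).round(1),P.max(0).round(1))
E
```

```text
scene rows 251 277 cols 369 421
50 [366.4 248.9] [420.8 269.8]
57 [366.7 246.9] [421.4 268. ]
64 [366.9 244.9] [422.  266.1]
side rows 226 279 cols 197 230
50 [199.4 224. ] [228.3 278.3]
57 [198.6 220.9] [227.8 275.3]
64 [197.9 217.7] [227.3 272.3]
```

The measured outline matches an underside height of 50 mm, so the hub is locked and the gripper is clear. Handing in.

```bash
python3 -c "
from bench import job_done;print(job_done())"
```

```text
the job is handed in; nothing more can be done
None
```

The smallest orange hub is locked in the unwinder: I pushed it down to about 45 mm, turned it about 91° clockwise and let go. The images then showed it resting at about 50 mm with the gripper clear, and I handed the job in at about 14 s without touching the blue hub.

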